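# Bring the castle nut to its next slot on the microscope's clamp foot

## Task

One of the three black clamp feet on the optical table has a castle nut with no split pin in it yet. Tighten that nut, clockwise seen from above, only as far as the next position where a pair of its slots lines up with the cross hole in its stud, so that a pin could go straight through, then let go of it. Do not slacken it back to the slot it has just passed, and leave the plain nut on the other foot as it is.

Things in the scene. Friction and masses are not known exactly. Their poses are not given: they have to be found in the camera images.
- foot_open: Black foot plate 120 x 60 x 10 mm of the unpinned castle nut, fixed. Origin: centre of underside, on the table under the nut's axis; x along its long side, z up. 40 mm boss up to 30 mm, then the nut; 26 mm steel stud up to 79 mm. The stud's 4 mm cross hole (66 mm up) runs along x, as does the dark groove across the stud's top. The two other feet are alike, 150 mm or more away in y.
- castle_nut_hex (a point): On the axis of the unpinned steel castle nut, at mid-height of its hexagon, 44 mm above the table. Hexagon 46 mm across flats, 30 to 58 mm above the table: grip it on two opposite flats. On it a 42 mm crown of six teeth up to 74 mm; six slots 12 mm wide, one over the middle of each flat. x points through a slot, square to a flat; the others follow every 60 degrees. z up.
- castle_nut (a joint): Angle (rad) of the unpinned castle nut, growing clockwise from above (tightening). 0: the last position where slots lined up with the cross hole, nut's x along foot's x. Starts between 0.25 and 0.70; the next lined-up position is 1.047 (60 degrees). Turns stiffly (0.12 N m), does not rise or sink, stays where left, no stop near there.
- plain_nut (a joint): Angle (rad) of the plain hexagon nut (46 mm across flats, no slots or crown) on another foot; 0 at the start, clockwise positive. Not to be turned. The third foot's castle nut already has a brass split pin through it and is fast.
Things that resemble listed ones, but are neither listed nor needed, are in the scene too. Leave any green, orange or purple look-alike of the foot_open alone.

How it is judged:
By the outcome, as a careful person would: the job done as asked, in the order asked, and still so for the second after the job is handed in, with the robot touching nothing.
It also fails if it takes over 29 s, if anything falls off the work surface, if the arm or the gripper's body presses on something with over 40 N, if the wrist force passes 120 N, or if a joint passes its speed limit or range.

## Robot

A 6-joint arm with a two-finger parallel gripper is mounted at the origin on the work surface. World frame = base frame: x ahead of the robot, y to its left, z up, the work surface at z = 0. Lengths are in m, angles in rad, forces in N, time in s.
With the tool pointing down it reaches from about 0.25 to 0.725 m from the base axis. Payload 4 kg.
Tool frame: the origin (TCP) lies at the very end of the fingers, on their centre line; the grasp point (between the pads) lies bot.grasp_offset behind it (bot.grasp_offset is the distance from the TCP to the grasp point, in m); z points along the fingers, y is the direction in which the jaws open and shut (so a half turn about z gives the same grasp; the last joint's range is limited). The gripper opens to 85 mm and grips with 20 to 120 N. Pads are 22 mm wide; open, the fingers measure 114 mm over their backs; the gripper's body (76 mm by 85 mm) begins 54 mm behind the grasp point. The pads swing forward as they close: fully open they stand 13 mm farther back than shut.
Start: joints at [1.203, 0.241, 0.005, 1.335, 0, 1.571], TCP at [0.18, 0.467, 0.231] pointing down, gripper open.
Joint ranges: [-2.72, 2.72], [-1.05, 1.87], [-1.09, 1.28], [-1.99, 2.15], [-1.42, 1.44], [-3.14, 3.14]. Speed limits (rad/s): [2.79, 2.79, 3.14, 3.14, 3.14, 3.14].

## Interface

Orientations are given as a unit quaternion [x, y, z, w].
In Python, from workcell import bot gives the robot as it stands. The module is installed in compiled form; this text tells all that it offers.
- The arm moves only by the shell command python3 -m jog 'ROWS' [OPENING]. ROWS is JSON, a list that holds one entry, the list of rows, each a list of 6 numbers: the shift along the tool's x, y, z in m, then the turn, a rotation vector about the tool's x, y, z in degrees. In form: [[[dx, dy, dz, wx, wy, wz], ...]]. A call has 1 to 12 rows; each row shifts and turns the pose as measured when the row begins, along the tool's axes as they then stand; what a row does not reach is not made up. A row lasts 1/8 s, in which the tool goes at most 62.5 mm and 10.7 degrees, less where a joint would pass 70% of its speed; a pose out of reach is approached as far as the arm can. A call is refused whole if a number of a shift passes 0.0625 or a number of a turn 10.7, either way. A call with a gripper value outside its range is refused whole. OPENING is the finger opening in m, from 0 to 0.0854, set as the call begins (- or left out, the last holds). The fingers move at their own pace and stop on an object; the grip force is fixed at half the most. Time passes only in rows, so rows that do not move let the fingers close. It gives the time, the measured TCP pose, the force and the opening at its end, in the units of the state.
- bot.get_obs(): the state, without advancing time (a new reading comes with each control period).
- bot.camera(name): name is "side" or "top" or "wrist"; returns a dict with "pixels" (384x512x3 uint8, red, green, blue), "fx", "fy", "cx", "cy" (pixels), "rvec" (rotation vector, rad) and "tvec" (3), from world to camera coordinates, as OpenCV has them. Camera axes: x right, y down, z forward; pixel columns grow to the right and rows downward; lengths in m; the calibration is good to about 2 mm. A picture is of the moment at which its call begins. There is no depth.
- bot.job_done(): hands the job in, once; it reports no verdict.
The state is a dict: "clock": time; "joint_pos": joint angles; "joint_vel": joint speeds; "tau": joint torques, N m; "eef_pos": TCP position; "tool_rot": TCP orientation; "ft_force": force on the tool from outside, world axes, zero at the start; "ft_torque": the same for the moment, N m; "grip_width": finger opening in m.
Only numpy, scipy, OpenCV 4.12 (cv2) and the standard library are available. Lean on these libraries where they do the work, as an engineer would, in place of code of your own. Each camera call takes 0.05 s, during which the arm holds its last target. There are 200 camera calls.

## Working session

There is one attempt and no reset: what is moved stays moved. The work goes in short steps, Python scripts to look and compute and a shell command to move; the robot and the scene stay as the last step left them, time stands still between calls to the robot, and variables do not carry over. Pictures are saved under pics/ and viewed, on a budget of 10 in all, crops included, one or two more only if the job needs it, and the job is handed in when it is done.

```bash
mkdir -p pics; cat > h.py <<'E'
import numpy as np, cv2
from workcell import bot
def shot(n,f):
    c=bot.camera(n); cv2.imwrite('pics/'+f+'.png',c['pixels'][:,:,::-1]); np.save('pics/'+f+'.npy',c,allow_pickle=True); return c
def load(f): return np.load('pics/'+f+'.npy',allow_pickle=True).item()
def ray(c,uv,z):
    R=cv2.Rodrigues(np.array(c['rvec'],float))[0]; o=-R.T@np.array(c['tvec']).ravel()
    d=R.T@np.array([(uv[0]-c['cx'])/c['fx'],(uv[1]-c['cy'])/c['fy'],1]); return o+d*(z-o[2])/d[2]
def proj(c,p):
    K=np.array([[c['fx'],0,c['cx']],[0,c['fy'],c['cy']],[0,0,1]])
    return cv2.projectPoints(np.array(p,float).reshape(-1,3),np.array(c['rvec'],float),np.array(c['tvec'],float),K,None)[0].reshape(-1,2)
E
python3 - <<'E'
from h import *
c=shot('top','top0'); d=shot('side','side0')
for k in (c,d):
    R=cv2.Rodrigues(np.array(k['rvec'],float))[0]; print(k['fx'],-R.T@np.array(k['tvec']).ravel())
cv2.imwrite('pics/both.png',cv2.resize(np.vstack([c['pixels'],d['pixels']])[:,:,::-1],None,fx=.78,fy=.78))
o=bot.get_obs(); print(o,bot.grasp_offset)
E
```

```text
468.640914737452 [ 0.36112971 -0.00158846  0.91533846]
372.3485845096101 [0.34294364 0.51429864 0.41795004]
{'clock': 0.1, 'joint_pos': array([ 1.20299148e+00,  2.41379841e-01,  3.84785616e-03,  1.33521875e+00,
       -4.12971211e-06,  1.57078780e+00]), 'joint_vel': array([-0.00037465, -0.00205432,  0.00200554,  0.00101634,  0.00260412,
        0.00084789]), 'tau': array([-6.08371574e-04, -3.73138225e+01,  2.53010345e+01,  1.08808646e-02,
       -4.56710757e-05, -1.56919299e-05]), 'eef_pos': array([0.17957689, 0.46601854, 0.23047668]), 'tool_rot': array([ 1.82863293e-01,  9.83137865e-01, -9.61103541e-04, -1.76673127e-04]), 'ft_force': array([-0.16042092,  1.01453833, -0.13033739]), 'ft_torque': array([ 0.0012988 , -0.01761167, -0.02348847]), 'grip_width': 0.08529893324343545} 0.0187
```

View pics/both.png

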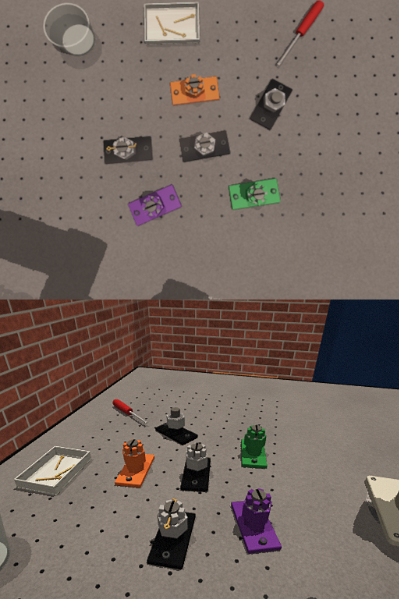

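The top view (upper half) shows three black feet. The left one at about (127,149) has a brass pin, the right one at (275,100) has a plain nut, and the middle one at (205,145) is the open castle nut. I'll zoom in on the middle one and compute the foot axis.

```bash
python3 - <<'E'
from h import *
c=load('top0'); im=c['pixels']
x0,y0=225,155; cr=im[y0:y0+60,x0:x0+76]
b=cv2.resize(cr[:,:,::-1],None,fx=10,fy=10,interpolation=cv2.INTER_CUBIC); cv2.imwrite('pics/crop.png',b)
m=(cr.max(2)<50).astype(np.uint8)
# fill with close to include the nut
m=cv2.morphologyEx(m,cv2.MORPH_OPEN,np.ones((3,3)))
n,l,s,_=cv2.connectedComponentsWithStats(m); print(s)
pts=np.argwhere(l==1+np.argmax(s[1:,4]))[:,::-1].astype(np.float32)
r=cv2.minAreaRect(pts); bx=cv2.boxPoints(r)+[x0,y0]
w=np.array([ray(c,p,.01) for p in bx]); print(bx,w.round(4),w.mean(0))
for i in range(4): e=w[(i+1)%4]-w[i]; print(np.linalg.norm(e),np.degrees(np.arctan2(e[1],e[0])))
E
```

```text
[[   0    0   76   60 4463]
 [  28   40   23    8   97]]
[[252.80198097 197.01980209]
 [274.98019409 194.80198288]
 [275.5742569  200.74258041]
 [253.39604187 202.96039963]] [[ 0.4527  0.0075  0.01  ]
 [ 0.4563 -0.0357  0.01  ]
 [ 0.4447 -0.0366  0.01  ]
 [ 0.4411  0.0065  0.01  ]] [ 0.44865526 -0.01457019  0.01      ]
0.043282423333122426 -85.21907539421993
0.011637145871216645 -175.5013111082806
0.04322305182364123 94.77961080054351
0.011636013750164665 4.791008185849852
```

View pics/crop.png

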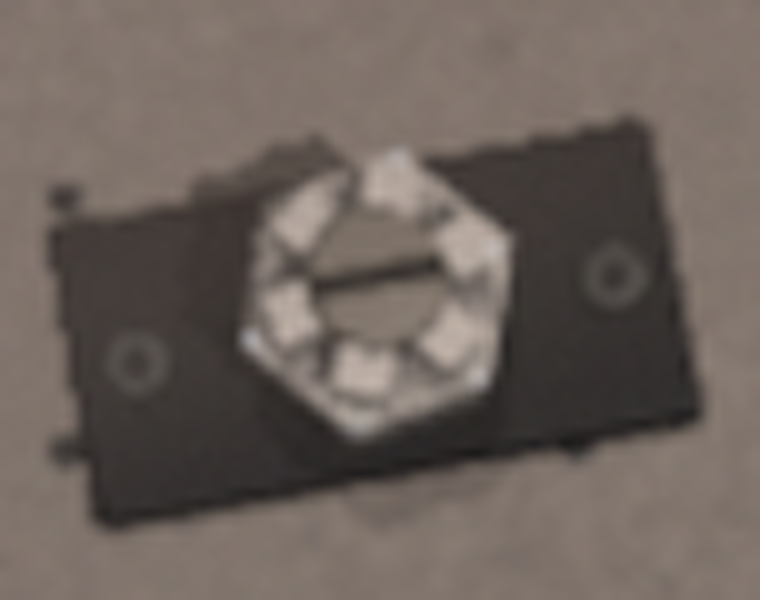

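The crop clearly shows the foot, the groove running along its long side, six teeth, and a nut misaligned with the groove. Next I'll fit the numbers.

```bash
python3 - <<'E'
from h import *
c=load('top0'); o=np.array([225,155.])-0.45
W=lambda P,z:np.array([ray(c,o+np.array(p),z) for p in P])
f=W([(5.4,22.8),(64.2,12.2),(70,41.5),(9.8,52.5)],.01)
ctr=f.mean(0); print('foot',ctr.round(4),[np.linalg.norm(f[(i+1)%4]-f[i]).round(4) for i in range(4)])
ax=(f[0]-f[1])+(f[3]-f[2]); A=np.degrees(np.arctan2(ax[1],ax[0])); g=W([(31.5,28.8),(44,26.3)],.079);e=g[0]-g[1];print('foot x deg',A,'groove',np.degrees(np.arctan2(e[1],e[0])))
t=W([(39.5,18.2),(47.3,24.3),(45.3,34),(36.2,36.8),(29,31.3),(30.5,21.8)],.074)
tc=t.mean(0); print('teeth ctr',tc,'groove ctr',g.mean(0))
a=np.degrees(np.arctan2(t[:,1]-tc[1],t[:,0]-tc[0])); print((a-30-A)%60, np.linalg.norm(t-tc,axis=1))
q=bot.get_obs()['tool_rot']
from scipy.spatial.transform import Rotation as R
print(R.from_quat(q).as_matrix().round(3))
E
```

```text
foot [ 0.4724 -0.0106  0.01  ] [np.float64(0.1167), np.float64(0.0586), np.float64(0.1187), np.float64(0.0588)]
foot x deg 99.3918974984914 groove 100.42826644343882
teeth ctr [ 0.47271407 -0.01117373  0.074     ] groove ctr [ 0.47237165 -0.01073575  0.079     ]
[40.51681923 39.92554557 38.81308989 38.67413806 41.54661851 40.95178845] [0.01764538 0.01802889 0.01750258 0.01684415 0.01748636 0.01732679]
[[-0.933  0.36  -0.001]
 [ 0.36   0.933 -0.002]
 [-0.    -0.002 -1.   ]]
```

Remaining turn is about 40° clockwise: the joint now reads about 20°, or 0.35 rad. The nut axis is near (0.4725, -0.011), and I'll grip along world heading 79.8°. First I'll move above it.

```bash
python3 -m jog '[[[-0.049,-0.0375,0,0,0,0],[-0.049,-0.0375,0,0,0,0],[-0.049,-0.0375,0,0,0,0],[-0.049,-0.0375,0,0,0,0],[-0.049,-0.0375,0,0,0,0],[-0.049,-0.0375,0,0,0,0],[-0.049,-0.0375,0,0,0,0],[-0.049,-0.0375,0,0,0,0],[-0.03,-0.02,0,0,0,-10],[0,0,0,0,0,0]]]' 0.0854
cat > w.py <<'E'
from h import *
from scipy.spatial.transform import Rotation as R
import sys
T=[float(v) for v in sys.argv[1:5]]  # x y z ydeg
o=bot.get_obs(); M=R.from_quat(o['tool_rot']).as_matrix(); y=M[:,1]
a=np.radians(T[3]); Y=np.array([np.cos(a),np.sin(a),0]); Z=np.array([0,0,-1.]); G=np.c_[np.cross(Y,Z),Y,Z]
print('clock',o['clock'],'pos',o['eef_pos'].round(4),'yaw',np.degrees(np.arctan2(y[1],y[0])).round(2),'j',o['joint_pos'].round(2),'F',o['ft_force'].round(1),o['ft_torque'].round(2),'w',o['grip_width'].round(4))
print('shift',(M.T@(np.array(T[:3])-o['eef_pos'])).round(4),'turn',np.degrees(R.from_matrix(M.T@G).as_rotvec()).round(2))
E
python3 w.py 0.4725 -0.011 0.2 79.8
python3 -c "
from h import *
shot('wrist','w1')"
```

```text
clock: 1.35
eef_pos: [0.4636, 0.0074, 0.2274]
tool_rot: [0.092, 0.996, -0.002, -0.001]
ft_force: [-0.4, 0.5, -0.8]
grip_width: 0.0855Traceback (most recent call last):
  File "w.py", line 7, in <module>
    print('clock',o['clock'],'pos',o['eef_pos'].round(4),'yaw',np.degrees(np.arctan2(y[1],y[0])).round(2),'j',o['joint_pos'].round(2),'F',o['ft_force'].round(1),o['ft_torque'].round(2),'w',o['grip_width'].round(4))
                                                                                                                                                                                             ^^^^^^^^^^^^^^^^^^^^^
AttributeError: 'float' object has no attribute 'round'
```

View pics/w1.png

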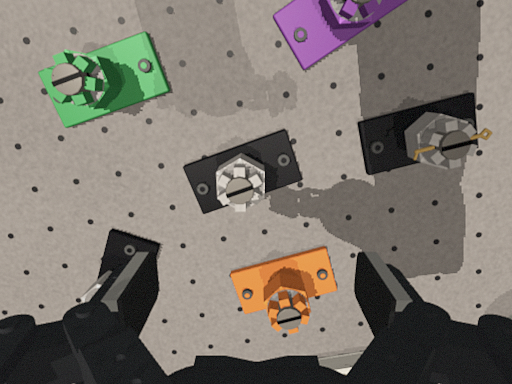

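The wrist view shows the open castle nut at about (242,183), with the orange look-alike nearer the gripper and the pinned foot at right. I'll zoom in for a second measurement.

```bash
sed -i "s/o\['grip_width'\].round(4)/o['grip_width']/" w.py; python3 w.py 0.4725 -0.011 0.2 79.8; python3 - <<'E'
from h import *
c=load('w1'); cv2.imwrite('pics/w1c.png',cv2.resize(c['pixels'][125:217,180:306,::-1],None,fx=6,fy=6,interpolation=cv2.INTER_CUBIC))
E
```

```text
clock 1.4 pos [0.4627 0.0084 0.2273] yaw 79.46 j [ 0.02  0.17 -0.09  1.31 -0.    0.2 ] F [-0.7  0.   0.2] [ 0.06  0.05 -0.01] w 0.08518098609226103
shift [-0.0133 -0.0172  0.0273] turn [-0.22 -0.17 -0.34]
```

View pics/w1c.png

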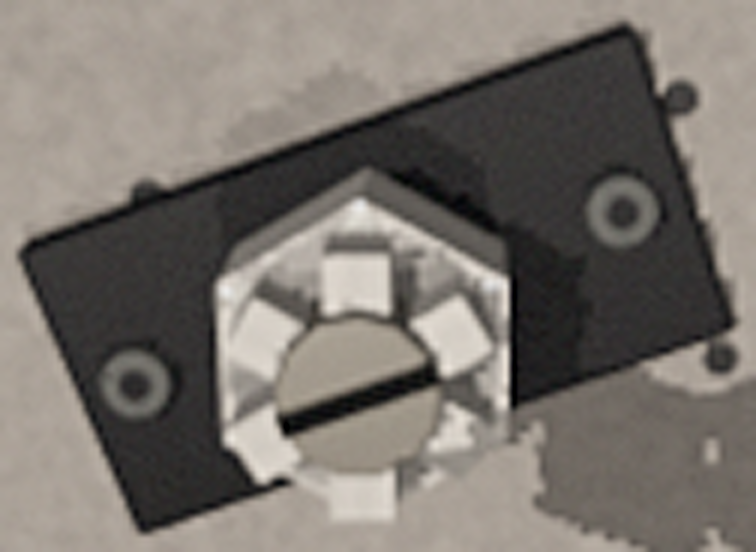

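```bash
python3 - <<'E'
from h import *
c=load('w1')
W=lambda P,z:np.array([ray(c,np.array([180,125])+np.array(p)/6-.4,z) for p in P])
f=W([(22,250),(630,25),(733,323),(143,530)],.01)
print('foot',f.mean(0).round(4),[np.linalg.norm(f[(i+1)%4]-f[i]).round(4) for i in range(4)])
for P,z in(([(22,250),(630,25)],.01),([(143,530),(733,323)],.01),([(280,422),(438,372)],.079),([(135,384),(622,211)],.01),([(357,283),(362,497)],.074),([(452,335),(263,448)],.074),([(267,340),(455,443)],.074)):
    w=W(P,z); e=w[1]-w[0]; print(w.mean(0).round(4),np.linalg.norm(e).round(4),(np.degrees(np.arctan2(e[1],e[0]))%180).round(2))
E
```

```text
foot [ 0.4719 -0.0108  0.01  ] [np.float64(0.1164), np.float64(0.0575), np.float64(0.1171), np.float64(0.0574)]
[ 0.4436 -0.0156  0.01  ] 0.1164 99.73
[ 0.5002 -0.006   0.01  ] 0.1171 99.67
[ 0.4723 -0.0109  0.079 ] 0.025 97.69
[ 0.474  -0.0118  0.01  ] 0.095 99.48
[ 0.4729 -0.0112  0.074 ] 0.0339 169.92
[ 0.4729 -0.0116  0.074 ] 0.0341 111.19
[ 0.473  -0.0109  0.074 ] 0.0327 49.58
```

Both views agree: axis (0.4727, -0.011), foot heading 99.6°, slots at 80.2°. The turn needed is about 40.5° clockwise, ending at tool heading 39.6°. Descending in two stages.

```bash
python3 -m jog '[[[-0.0133,-0.0172,0,-0.2,-0.2,-0.7],[0,0,0.05,0,0,0],[0,0,0.04,0,0,0],[0,0,0,0,0,0]]]' 0.0854; python3 w.py 0.4727 -0.011 0.027 80.2
```

```text
clock: 1.9
eef_pos: [0.4706, -0.0072, 0.1358]
tool_rot: [0.085, 0.996, 0.001, -0.0]
ft_force: [0.2, 0.1, 0.5]
grip_width: 0.0855
clock 1.9 pos [ 0.4706 -0.0072  0.1358] yaw 80.23 j [-0.02  0.25 -0.24  1.08  0.    0.15] F [0.2 0.1 0.5] [ 0.02  0.04 -0.04] w 0.08553146483354931
shift [-0.0027 -0.0036  0.1088] turn [ 0.07 -0.02  0.03]
```

```bash
python3 -m jog '[[[-0.0027,-0.0036,0.01,0,0,0],[0,0,0.035,0,0,0],[0,0,0.035,0,0,0],[0,0,0.028,0,0,0],[0,0,0,0,0,0],[0,0,0,0,0,0]]]' 0.0854; python3 w.py 0.4727 -0.011 0.027 80.2
```

```text
clock: 2.65
eef_pos: [0.4814, -0.0092, 0.0338]
tool_rot: [0.084, 0.996, 0.001, 0.009]
ft_force: [-0.1, -0.2, -0.8]
grip_width: 0.0856
clock 2.65 pos [ 0.4814 -0.0092  0.0338] yaw 80.37 j [-0.02  0.38 -0.37  0.81  0.    0.15] F [-0.1 -0.2 -0.8] [ 0.01 -0.01  0.03] w 0.08560246672968136
shift [ 0.0084 -0.0032  0.0066] turn [0.23 0.96 0.17]
```

It drifted 9 mm along x with a 1° tilt, so I'll correct that before closing.

```bash
python3 -m jog '[[[0.0084,-0.0032,0.0066,0.2,1,0.2],[0,0,0,0,0,0],[0,0,0,0,0,0]]]' 0.0854; python3 w.py 0.4727 -0.011 0.027 80.2
```

```text
clock: 3.02
eef_pos: [0.4746, -0.0111, 0.0297]
tool_rot: [0.086, 0.996, 0.0, 0.002]
ft_force: [-0.1, -0.5, 0.6]
grip_width: 0.0851
clock 3.025 pos [ 0.4746 -0.0111  0.0297] yaw 80.15 j [-0.02  0.38 -0.38  0.81  0.    0.15] F [-0.1 -0.5  0.6] [0.02 0.02 0.  ] w 0.0851064223563668
shift [ 0.0019 -0.0002  0.0027] turn [ 0.06  0.23 -0.05]
```

```bash
python3 -m jog '[[[0.0019,0,0.0027,0,0.2,0],[0,0,0,0,0,0],[0,0,0,0,0,0]]]' 0.0854; python3 w.py 0.4727 -0.011 0.027 80.2;  python3 -m jog '[[[0,0,0,0,0,0],[0,0,0,0,0,0],[0,0,0,0,0,0],[0,0,0,0,0,0],[0,0,0,0,0,0],[0,0,0,0,0,0]]]' 0.03; python3 w.py 0.4727 -0.011 0.027 80.2
```

```text
clock: 3.4
eef_pos: [0.4729, -0.0108, 0.0273]
tool_rot: [0.086, 0.996, 0.001, 0.001]
ft_force: [-0.2, 0.1, -0.2]
grip_width: 0.0857
clock 3.4 pos [ 0.4729 -0.0108  0.0273] yaw 80.15 j [-0.02  0.38 -0.38  0.8   0.    0.15] F [-0.2  0.1 -0.2] [-0.   -0.02  0.05] w 0.08573995596840309
shift [ 0.0002 -0.0002  0.0003] turn [ 0.07  0.06 -0.05]
clock: 4.15
eef_pos: [0.4729, -0.0106, 0.0274]
tool_rot: [0.086, 0.996, 0.001, 0.001]
ft_force: [0.2, -0.1, 1.5]
grip_width: 0.0449
clock 4.15 pos [ 0.4729 -0.0106  0.0274] yaw 80.16 j [-0.02  0.38 -0.38  0.8   0.    0.15] F [ 0.2 -0.1  1.5] [0.05 0.09 0.01] w 0.04488922238561915
shift [ 0.0001 -0.0004  0.0004] turn [ 0.08  0.06 -0.04]
```

Gripped on flats at 45 mm. Turning clockwise, which is positive about tool z.

```bash
python3 -m jog '[[[0,0,0,0,0,4],[0,0,0,0,0,4],[0,0,0,0,0,4],[0,0,0,0,0,4],[0,0,0,0,0,4],[0,0,0,0,0,4],[0,0,0,0,0,4],[0,0,0,0,0,4],[0,0,0,0,0,0]]]' 0.03; python3 w.py 0.4727 -0.0108 0.027 39.6
```

```text
clock: 5.28
eef_pos: [0.4731, -0.0104, 0.0275]
tool_rot: [0.364, 0.932, 0.001, 0.0]
ft_force: [-1.5, 1.4, 0.3]
grip_width: 0.045
clock 5.275 pos [ 0.4731 -0.0104  0.0275] yaw 47.35 j [-0.02  0.38 -0.38  0.8   0.    0.72] F [-1.5  1.4  0.3] [-0.01  0.06 -0.09] w 0.04500647524391457
shift [-0.     -0.0006  0.0005] turn [0.1  0.01 7.75]
```

```bash
python3 -m jog '[[[0,-0.0003,0,0,0,4],[0,0,0,0,0,3.3],[0,0,0,0,0,0],[0,0,0,0,0,0]]]' 0.03; python3 w.py 0.4727 -0.0108 0.027 39.6; python3 -c "
from h import *
c=shot('wrist','w2'); u,v=proj(c,[.4727,-.011,.06])[0].astype(int); print(u,v)
x0,y0=max(u-63,0),max(min(v-46,292),0); print(x0,y0)
cv2.imwrite('pics/w2c.png',cv2.resize(c['pixels'][y0:y0+92,x0:x0+126,::-1],None,fx=6,fy=6,interpolation=cv2.INTER_CUBIC))"
```

```text
clock: 5.78
eef_pos: [0.4731, -0.0103, 0.0275]
tool_rot: [0.421, 0.907, 0.001, 0.0]
ft_force: [-0.4, 1.0, 0.9]
grip_width: 0.045
clock 5.775 pos [ 0.4731 -0.0103  0.0275] yaw 40.17 j [-0.02  0.38 -0.38  0.8   0.    0.85] F [-0.4  1.   0.9] [ 0.06  0.1  -0.09] w 0.044963314173002845
shift [-0.0001 -0.0006  0.0005] turn [ 0.13 -0.    0.57]
255 297
192 251
```

View pics/w2c.png

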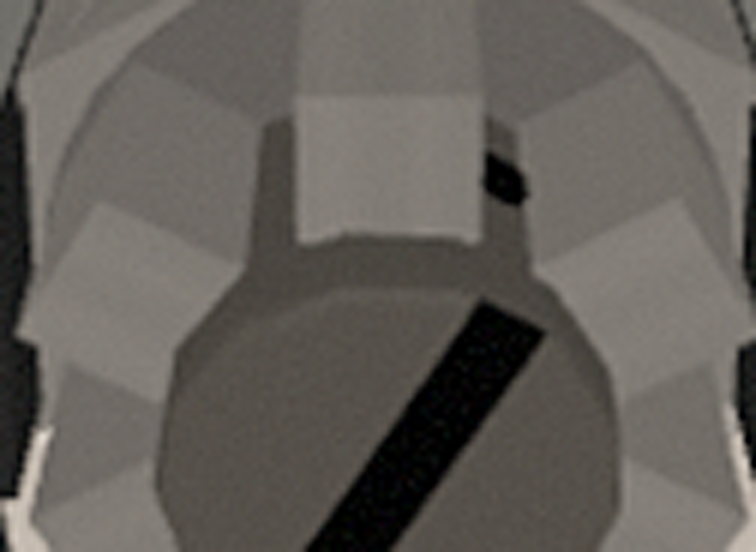

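The grip is square. One slot now sits over the cross hole (black spot at (505,180)), with the groove pointing at it. I'll measure groove against tooth directions before letting go.

```bash
python3 - <<'E'
from h import *
c=load('w2')
W=lambda P,z:np.array([ray(c,np.array([192,251])+np.array(p)/6-.4,z) for p in P])
for n,P,z in(('groove L',[(307,550),(483,300)],.079),('groove R',[(388,550),(545,333)],.079),('tooth L',[(297,240),(297,97)],.074),('tooth R',[(480,243),(483,97)],.074),('tooth in',[(297,241),(480,243)],.074),('tooth out',[(297,96),(483,97)],.074)):
    w=W(P,z); e=w[1]-w[0]; print(n,w.mean(0).round(4),np.linalg.norm(e).round(4),(np.degrees(np.arctan2(e[1],e[0]))%180).round(2))
# slot right of centre tooth: edges' mid dir from axis
a=W([(482,97),(660,200),(536,265),(480,243)],.074)-np.array([.4727,-.011,.074]); print(np.degrees(np.arctan2(a[:,1],a[:,0])))
E
```

```text
groove L [ 0.4703 -0.0076  0.079 ] 0.018 99.47
groove R [ 0.4739 -0.0059  0.079 ] 0.0158 99.29
tooth L [ 0.4585 -0.0014  0.074 ] 0.0086 129.45
tooth R [0.466  0.0048 0.074 ] 0.0088 129.94
tooth in [ 0.465  -0.0017  0.074 ] 0.0098 39.38
tooth out [0.4595 0.0051 0.074 ] 0.0097 39.77
[116.47963107  85.12226697  92.81219674 107.22217208]
```

Groove is at 99.4° and the slot direction at 99.6°, so they line up within measurement error. Releasing and lifting slowly.

```bash
python3 -m jog '[[[0,0,0,0,0,0],[0,0,0,0,0,0],[0,0,0,0,0,0],[0,0,0,0,0,0],[0,0,0,0,0,0],[0,0,0,0,0,0]]]' 0.0854; python3 -m jog '[[[0,0,-0.015,0,0,0],[0,0,-0.015,0,0,0],[0,0,-0.015,0,0,0],[0,0,-0.02,0,0,0],[0,0,-0.03,0,0,0],[0,0,-0.04,0,0,0],[0,0,-0.04,0,0,0],[0,0,0,0,0,0],[0,0,0,0,0,0]]]' 0.0854;  python3 -c "
from h import *
c=shot('wrist','w3'); u,v=proj(c,[.4727,-.011,.06])[0].astype(int); x0,y0=max(u-63,0),max(min(v-46,292),0); print(x0,y0,bot.get_obs()['clock'])
cv2.imwrite('pics/w3c.png',cv2.resize(c['pixels'][y0:y0+92,x0:x0+126,::-1],None,fx=6,fy=6,interpolation=cv2.INTER_CUBIC))"
```

```text
clock: 6.58
eef_pos: [0.4731, -0.0105, 0.0273]
tool_rot: [0.421, 0.907, 0.001, 0.001]
ft_force: [-1.1, 0.3, 0.2]
grip_width: 0.0854
clock: 7.7
eef_pos: [0.4714, -0.0107, 0.2062]
tool_rot: [0.421, 0.907, 0.0, -0.001]
ft_force: [-0.3, -0.2, 0.1]
grip_width: 0.0856
194 133 7.75
```

View pics/w3c.png

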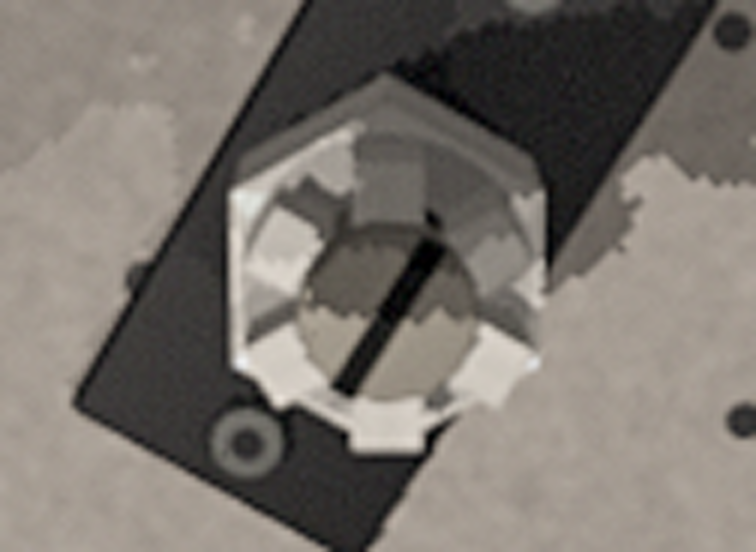

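After release, the groove runs from the slot at about (435,215) to the slot at about (335,400). I'll check the numbers once more.

```bash
python3 - <<'E'
from h import *
c=load('w3')
W=lambda P,z:np.array([ray(c,np.array([194,133])+np.array(p)/6-.4,z) for p in P])
for n,P,z in(('groove',[(344,389),(435,243)],.079),('top-bottom teeth',[(390,193),(388,428)],.074),('L teeth-R',[(285,247),(491,367)],.074),('other',[(282,367),(498,250)],.074)):
    w=W(P,z); e=w[1]-w[0]; print(n,w.mean(0).round(4),np.linalg.norm(e).round(4),(np.degrees(np.arctan2(e[1],e[0]))%180).round(2))
E
```

```text
groove [ 0.4735 -0.011   0.079 ] 0.0244 99.38
top-bottom teeth [ 0.474  -0.0116  0.074 ] 0.0342 129.92
L teeth-R [ 0.4735 -0.011   0.074 ] 0.0338 9.18
other [ 0.4737 -0.0112  0.074 ] 0.0347 69.63
```

Tooth directions give a slot heading of 99.6°, against 99.4° for the groove and 99.6° for the foot edges. They line up, so I'm handing in.

```bash
python3 -c "
from workcell import bot
print(bot.job_done(), bot.get_obs()['clock'])"
```

```text
the job is handed in; nothing more can be done
the job is handed in; nothing more can be done
```

I tightened the unpinned castle nut about 40° clockwise, from roughly 0.35 rad to the next lined-up position (1.047 rad). Then I opened the gripper, lifted clear and handed the job in at about 7.8 s.

- **Alignment:** after release, the wrist picture puts the slots at 99.6°, the stud groove at 99.4° and the foot edges at 99.6°. That is aligned to within about 0.5°, roughly what I can measure.
- **Forces:** readings stayed under 2 N wherever I checked.
- **Other parts:** the gripper did not go near the plain nut, the pinned foot or the coloured look-alikes. I took no closing picture of them.
- **What went off:** the arm drifted about 9 mm sideways on the way down. I corrected that before closing the gripper.
- **What disagreed:** at the end of the turn the tool's own heading read 40.2°, about 0.5° from the nut's measured heading. I went by the picture.

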